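# Shut off the bench air line

### The arm

A 6-joint arm with a two-finger parallel gripper is mounted at the origin on the work surface. World frame = base frame: x ahead of the robot, y to its left, z up, the work surface at z = 0. Lengths are in mm, angles in rad, forces in N, time in s.
With the tool pointing down it reaches from about 350 to 1000 mm from the base axis. Payload 7.1 kg.
Tool frame: the origin (TCP) lies on the centre line of the jaws, within the pads' length; the fingertips stand ctrl.tip_extent ahead of it and the grasp point (between the pads) lies 5 mm behind it (ctrl.tip_extent is the distance from the TCP to the fingertips, in mm); x points along the fingers, y is the direction in which the jaws open and shut, and the axes are right-handed (so a half turn about x gives the same grasp; the last joint's range is limited). The gripper opens to 85 mm and grips with 20 to 120 N. Pads are 22 mm wide; open, the fingers measure 114 mm over their backs; the gripper's body (76 mm by 85 mm) begins 54 mm behind the grasp point. The pads swing forward as they close: fully open they stand 13 mm farther back than shut.
Start: joints at [1.216, 0.423, 1.63, -0, 1.089, -0.019], TCP at [205.921, 590.086, 245.319] pointing down, gripper open.
Joint ranges: [-3, 3], [-0.9, 2.11], [0.09, 2.58], [-1.31, 4.45], [0.11, 2.69], [-2.54, 2.54]. Speed limits (rad/s): [2.39, 2.39, 3.01, 3.14, 3.14, 3.14].

### API

Orientations are given as a unit quaternion [w, x, y, z].
In Python, from station import ctrl gives the robot as it stands.
- The arm moves only by the shell command python3 -m creep 'ROWS' [FORCE]. ROWS is JSON, a list that holds one entry, the list of rows, each a list of 7 numbers: the shift along the tool's x, y, z in units of 30 mm (1.0 is 30 mm), then the turn, a rotation vector about the tool's x, y, z in units of 6 degrees (1.0 is 6 degrees), then the gripper command: -1 is fully open, 1 is shut, values between are in proportion. A call has 1 to 5 rows; each row shifts and turns the commanded pose from where the row before left it, along the tool's axes as they then stand; what a row does not reach is not made up. A row lasts 1/12 s, in which the tool goes at most 41.7 mm and 7.16 degrees, less where a joint would pass 70% of its speed; a pose out of reach is approached as far as the arm can. A call is refused whole if a number of a shift passes 1 or a number of a turn 1, either way. A call with a gripper value outside its range is refused whole. The fingers move at their own pace and stop on an object; FORCE is the grip in N (left out, the last holds). Time passes only in rows, so rows that do not move let the fingers close. It gives the time, the measured TCP pose, the force and the opening at its end, in the units of the state.
- ctrl.state(): the state, without advancing time (a new reading comes with each control period).
- ctrl.get_image(name): name is "scene" or "top"; returns the picture (400x640x3 uint8, red, green, blue); there is no depth.
- ctrl.camera_params(name): a dict with "fx", "fy", "cx", "cy" (pixels), "cam_to_world" (4x4, takes a point from camera to world coordinates). Camera axes: x right, y down, z forward; pixel columns grow to the right and rows downward; lengths in mm; the calibration is good to about 2 mm. A picture is of the moment at which its call begins. camera_params takes no time and is no camera call.
- ctrl.hand_in(): hands the job in, once; it reports no verdict.
The state is a dict: "time": time; "q": joint angles; "qd": joint speeds; "joint_efforts": joint torques, N m; "tool_pos": TCP position; "orientation": TCP orientation; "wrist_force": force on the tool from outside, world axes, zero at the start; "torque": the same for the moment, N m; "width": finger opening in mm.
Only numpy, scipy, OpenCV 4.12 (cv2) and the standard library are available. Lean on these libraries where they do the work, as an engineer would, in place of code of your own. Each camera call takes 0.05 s, during which the arm holds its last target. There are 200 camera calls.

### The job

Shut off the air to the drill-press bench: push the metal cover of the grey valve box along its guides by its upright handle, off the valve bay and all the way to the stop at the other end of the box, so that the two valve levers are revealed. Then push the lever with the round knob on its end fully shut, square across its pipe, and finish clear of everything. Push only: do not lift the cover off its guides, and leave the other lever and the things lying around the box as they are.

Things in the scene. Friction and masses are not known exactly. Their poses are not given: they have to be found in the camera images.
- box: Grey steel valve box fixed to the bench, z up, 262 mm wide (its x), 344 mm long (its y, along which the cover slides; y from -168 to +176 mm). Origin on the bench. It is an open valve bay at the -y end and a closed deck (top 68 mm above the bench, y over -10 mm) where the cover parks. Dark guide strips on both long edges (x 123 to 131 mm either side) rise to 82 mm.
- cover: Loose aluminium plate, 240 mm (x) by 158 mm (y) by 5 mm, 0.35 to 0.7 kg, axes as the box. Origin: centre of its underside, 70 mm above the bench. It lies on the box walls with 3 mm play to each guide strip and slides with a few newtons. At the start it hides the bay (centre about y = -84 mm in the box frame); against the stop its centre is at y = +89 mm, x = 0.
- handle (a point): Top middle of the cover's upright handle bar: 90 mm long (box x), 12 mm thick (box y), standing on the plate from 75 to 105 mm above the bench, 60 mm from the cover's centre towards the box's +y.
- stop (a point): Middle of the inner face of the stop bar at the box's +y end, 70 mm above the bench, at y = 168 mm in the box frame; the cover's +y edge meets it. The bar is 8 mm thick, its top 82 mm above the bench.
- bay (a point): Centre of the open top of the valve bay, 70 mm above the bench, at the box's y = -85 mm. The opening is 226 mm (x) by 150 mm (y); its floor is 6 mm above the bench.
- knob_pivot (a point): On the pivot axis of the lever to shut, 50 mm above the bench. This valve sits on either of two places in the bay: x = +55 or -35 mm, y -129 to -121 mm in the box frame. The brass pipe under the lever runs along the box's y; its top is 32 mm above the bench (37 mm at the pivot).
- knob_tip (a point): On the axis of the round knob on the lever to shut, 58 mm from the pivot, 50 mm above the bench. The lever is a steel bar 12 mm wide, 38 to 50 mm above the bench, ending 70 mm from the pivot; the knob is an upright steel cylinder 28 mm across, 36 to 64 mm above the bench.
- lever_knob (a joint): Angle of the lever with the knob, rad: 0 = fully open, lever along the pipe towards the box's +y; 1.571 = fully shut, against its stop, lever across the pipe towards the box's -x. It turns counterclockwise seen from above, needs about 0.12 N m (2 N at the knob), and stays where it is left. It starts between 0 and 0.35.
- plain_pivot (a point): The same point on the pivot of the other lever, which must be left alone; it sits on the other of the two places.
- plain_tip (a point): Point on the plain lever 58 mm from its pivot, 50 mm above the bench. The same bar without a knob, ending 70 mm from the pivot.
- lever_plain (a joint): Angle of the plain lever, measured in the same way; starts between 0 and 0.2, must not be changed.
- lining_roll: Black ring of brake lining lying flat on the bench beyond the box's +y end, 110 mm across, 60 mm high; origin at the centre of its underside. Leave alone.
- tin: Grey tin standing beyond the box's -y end, 64 mm across, 85 mm high; origin at the centre of its underside. Leave alone.
- wrench: Steel wrench lying on the bench beyond the box's +y end, roughly along the box's y; origin under its middle. Leave alone.

How it is judged:
By the outcome, as a careful person would: the job done as asked, in the order asked, and still so for the second after the job is handed in, with the robot touching nothing.
It also fails if it takes over 48 s, if anything falls off the work surface, if the arm or the gripper's body presses on something with over 40 N, if the wrist force passes 120 N, or if a joint passes its speed limit or range.

## Working session

There is one attempt and no reset: what is moved stays moved. The work goes in short steps, Python scripts to look and compute and a shell command to move; the robot and the scene stay as the last step left them, time stands still between calls to the robot, and variables do not carry over. Pictures are saved under pics/ and viewed, about 8 in all and at most 12, crops included, and the job is handed in when it is done.

```bash
mkdir -p pics; ls; python3 - <<'E'
from station import ctrl
import cv2
s=ctrl.state(); print(s['time'],s['tool_pos'],s['orientation'],s['width'],ctrl.tip_extent)
for n in ("scene","top"):
    cv2.imwrite(f'pics/{n}0.png',ctrl.get_image(n)[:,:,::-1])
    p=ctrl.camera_params(n); print(n,p)
E
```

```text
pics
0.0 [205.76131855 589.57877999 244.52982364] [ 0.69706296  0.11762436  0.69725957 -0.11873006] 85.47186243388954 14.0
scene {'fx': 361.7680835703306, 'fy': 361.7680835703306, 'cx': 323.84540759229554, 'cy': 198.1862807214658, 'cam_to_world': array([[-2.44284932e-01,  7.62779035e-01, -5.98742863e-01,
         1.08563962e+03],
       [ 9.69575929e-01,  1.82116762e-01, -1.63572625e-01,
         1.76077464e+02],
       [-1.57286578e-02, -6.20484995e-01, -7.84060572e-01,
         8.26893524e+02],
       [ 0.00000000e+00,  0.00000000e+00,  0.00000000e+00,
         1.00000000e+00]])}
top {'fx': 365.97569505425184, 'fy': 365.97569505425184, 'cx': 322.19626022117944, 'cy': 208.08792230608913, 'cam_to_world': array([[ 1.18277327e-01, -9.72188085e-01,  2.02140547e-01,
         3.70204744e+02],
       [-9.92979998e-01, -1.16024849e-01,  2.29990658e-02,
         3.44352271e+01],
       [ 1.09390870e-03, -2.03441788e-01, -9.79086433e-01,
         9.24877500e+02],
       [ 0.00000000e+00,  0.00000000e+00,  0.00000000e+00,
         1.00000000e+00]])}
```

View pics/top0.png

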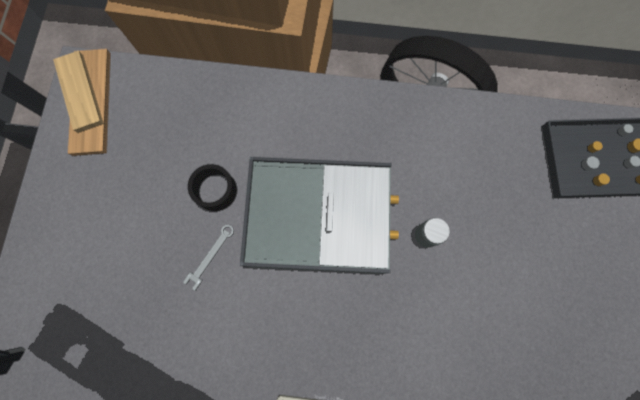

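View pics/scene0.png

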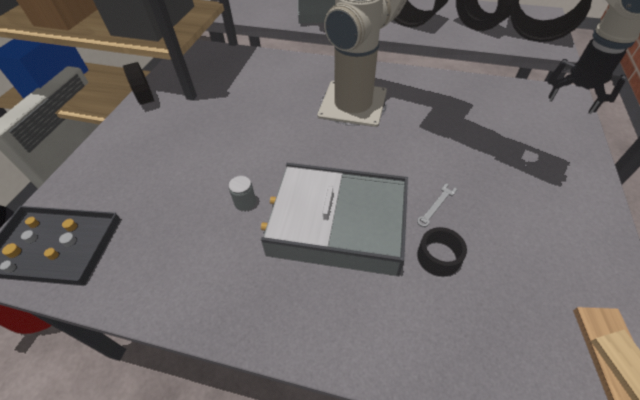

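Top view: the box is nearly world-aligned, with its +y to the left in the image. The cover spans columns 322–390 and rows 165–270, the handle is at about (328,212), the pipes exit at (395,200) and (395,235), the tin is at (436,232) and the ring at (212,187). The scene view agrees.

```bash
cat > h.py <<'E'
import numpy as np, cv2
from station import ctrl
def ray(n,uv,z):
    p=ctrl.camera_params(n); T=p['cam_to_world']; uv=np.atleast_2d(np.asarray(uv,float))
    d=np.c_[(uv[:,0]-p['cx'])/p['fx'],(uv[:,1]-p['cy'])/p['fy'],np.ones(len(uv))]@T[:3,:3].T
    return T[:3,3]+d*((z-T[2,3])/d[:,2])[:,None]
def pix(n,P):
    p=ctrl.camera_params(n); T=p['cam_to_world']; c=(np.atleast_2d(P)-T[:3,3])@T[:3,:3]
    return np.c_[c[:,0]/c[:,2]*p['fx']+p['cx'],c[:,1]/c[:,2]*p['fy']+p['cy']]
def tool():
    s=ctrl.state(); w,x,y,z=s['orientation']
    from scipy.spatial.transform import Rotation as R
    return s,R.from_quat([x,y,z,w]).as_matrix()
E
python3 - <<'E'
from h import *
for n,roi in (('top',(300,150,110,135)),('scene',(255,160,100,95))):
    im=cv2.imread(f'pics/{n}0.png'); g=im.min(2); x,y,w,h=roi
    m=np.zeros_like(g); m[y:y+h,x:x+w]=(g[y:y+h,x:x+w]>145)*255
    m=cv2.morphologyEx(m,cv2.MORPH_CLOSE,np.ones((9,9)))
    c=max(cv2.findContours(m,0,2)[0],key=cv2.contourArea)[:,0]
    P=ray(n,c,75)[:,:2].astype(np.float32)
    r=cv2.minAreaRect(P); print(n,r, cv2.boxPoints(r).round(0).tolist())
# outer guide corners hand read
print(ray('top',[(250,158),(391,163),(389,271),(243,269)],82).round(0))
print(ray('top',[(395,200),(395,235)],25).round(0), ray('top',[(328,212)],105), ray('scene',[(329,201)],105))
a=cv2.imread('pics/top0.png')[145:285,230:410]; b=cv2.imread('pics/scene0.png')[155:280,250:420]
a=cv2.resize(a,None,fx=3,fy=3,interpolation=2)
b=cv2.resize(b,(a.shape[1]//2,int(125*a.shape[1]/2/170)))
cv2.imwrite('pics/c0.png',a)
E
```

```text
top ((538.7271118164062, -24.07726287841797), (241.73826599121094, 160.28697204589844), 3.8336236476898193) [[413.0, 48.0], [423.0, -112.0], [665.0, -96.0], [654.0, 64.0]]
scene ((538.1314697265625, -24.71503448486328), (238.4100799560547, 159.9113311767578), 3.931311845779419) [[414.0, 47.0], [425.0, -113.0], [663.0, -96.0], [652.0, 63.0]]
[[ 646.  242.   82.]
 [ 674.  -98.   82.]
 [ 417. -114.   82.]
 [ 382.  216.   82.]]
[[ 598. -124.   25.]
 [ 510. -131.   25.]] [[531.98718959  39.45845213 105.        ]] [[540.14130649  40.37196527 105.        ]]
```

View pics/c0.png

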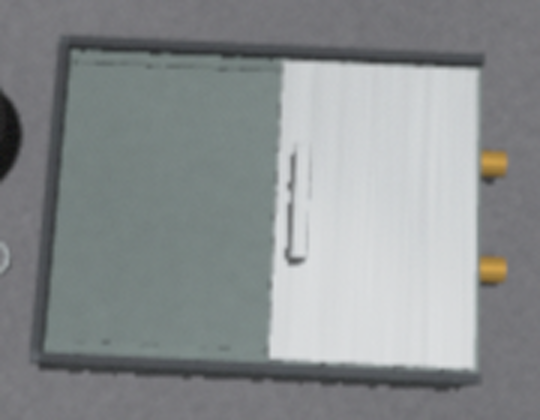

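```bash
cat >> h.py <<'E'
YAW=np.radians(3.88); O=np.array([532.7,59.4])
bx=np.array([np.cos(YAW),np.sin(YAW),0]); by=np.array([-np.sin(YAW),np.cos(YAW),0])
def box2w(x,y,z): return np.r_[O,0]+x*bx+y*by+[0,0,z]
def w2box(P): d=np.asarray(P)-np.r_[O,0]; return np.array([d@bx,d@by,d[2]])
def rep(*tgt):
    s,R=tool(); print('t',round(s['time'],2),'box pos',w2box(s['tool_pos']).round(1),'w',round(s['width'],1),'F',np.round(s['wrist_force'],1))
    print('tool x,y,z in box:',[(np.array([bx@R[:,i],by@R[:,i],R[2,i]])).round(3).tolist() for i in range(3)])
    if tgt: print('shift units',((box2w(*tgt)-s['tool_pos'])@R/30).round(2))
E
python3 -c "
from h import *
rep(0,-62,240)"
```

```text
t 0.1 box pos [-290.3  551.2  244.6] w 85.0 F [1.  0.5 0.4]
tool x,y,z in box: [[-0.001, -0.001, -1.0], [0.393, 0.92, -0.001], [0.92, -0.393, -0.0]]
shift units [  0.17 -15.    16.93]
```

```bash
python3 -m creep '[[[0,-0.6,0.68,0,0,0,0],[0,-0.8,0.9,0,0,0,0],[0,-0.8,0.9,0.9,0,0,0],[0,-0.8,0.9,0,0,0,0],[0,-0.8,0.9,0,0,0,0]]]' 40; python3 -c "
from h import *
rep(0,-62,240)"
```

```text
time: 0.52
tool_pos: [283.7, 435.4, 244.9]
orientation: [0.691, 0.151, 0.691, -0.151]
wrist_force: [0.5, 0.5, 0.7]
width: 42.5
t 0.52 box pos [-222.9  392.   244.9] w 42.5 F [0.5 0.5 0.7]
tool x,y,z in box: [[-0.0, -0.001, -1.0], [0.477, 0.879, -0.001], [0.879, -0.477, -0.0]]
shift units [ 0.17 -9.75 13.76]
```

```bash
python3 -m creep '[[[0,0,0,0.93,0,0,0],[0,0,0,0.93,0,0,0],[0,0,0,0.93,0,0,0],[0,0,0,0.93,0,0,0],[0,0,0,0.93,0,0,0]]]' >/dev/null;  python3 -m creep '[[[0,0,0,0.93,0,0,0],[0,0,0,0.93,0,0,0],[0,0,0,0.93,0,0,0],[0,0,0,0.93,0,0,0],[0,0,0,0.93,0,0,0]]]' >/dev/null;  python3 -m creep '[[[0,0,0,0.95,0,0,0],[0,0.5,1,0,0,0,0],[0,0.5,1,0,0,0,0],[0,0.5,1,0,0,0,0],[0,0.5,1,0,0,0,0]]]' >/dev/null;  python3 -m creep '[[[0,0.5,1,0,0,0,0],[0,0.5,1,0,0,0,0],[0,0.5,1,0,0,0,0],[0,0.5,1,0,0,0,0],[0,0.5,1,0,0,0,0]]]' ; python3 -c "
from h import *
rep(0,-62,240)"
```

```text
time: 2.18
tool_pos: [436.7, 175.2, 245.2]
orientation: [0.517, 0.483, 0.517, -0.483]
wrist_force: [1.2, 0.0, 0.4]
width: 42.6
t 2.18 box pos [-87.9 122.  245.2] w 42.6 F [1.2 0.  0.4]
tool x,y,z in box: [[-0.0, -0.0, -1.0], [1.0, -0.0, -0.0], [-0.0, -1.0, 0.0]]
shift units [0.17 2.93 6.13]
```

```bash
python3 -m creep '[[[0,0.5,1,0,0,0,0],[0,0.5,1,0,0,0,0],[0,0.5,1,0,0,0,0],[0,0.5,1,0,0,0,0],[0,0.5,1,0,0,0,0]]]' >/dev/null;  python3 -m creep '[[[1,0.4,1,0,0,0,0],[1,0,0.1,0,0,0,0],[1,0,0,0,0,0,0],[0.6,0,0,0,0,0,0],[0,0,0,0,0,0,0]]]' ; python3 -c "
from h import *
rep(0,-62,96)
for n in ('scene','top'): cv2.imwrite(f'pics/{n}1.png',ctrl.get_image(n)[:,:,::-1])
cv2.imwrite('pics/c1.png',np.hstack([cv2.resize(cv2.imread('pics/scene1.png')[140:280,240:420],None,fx=2.1,fy=2.1),cv2.resize(cv2.imread('pics/top1.png')[145:285,230:410],None,fx=2.1,fy=2.1)]))"
```

```text
time: 3.02
tool_pos: [531.7, 1.4, 135.0]
orientation: [0.514, 0.481, 0.518, -0.485]
wrist_force: [-0.7, -1.0, 1.3]
width: 42.8
t 3.02 box pos [ -4.9 -57.9 135. ] w 42.8 F [-0.7 -1.   1.3]
tool x,y,z in box: [[-0.008, 0.001, -1.0], [1.0, -0.001, -0.008], [-0.001, -1.0, -0.001]]
shift units [1.3  0.17 0.14]
```

View pics/c1.png

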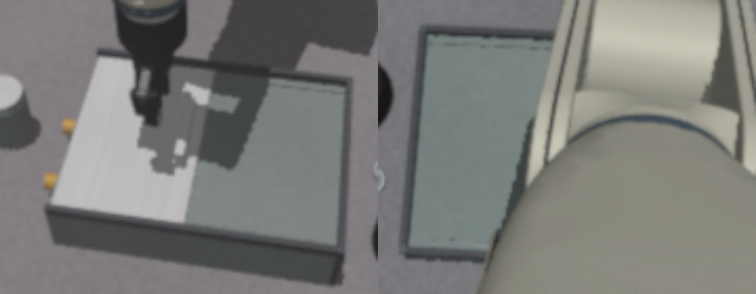

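The gripper is behind the handle on the -y side, over the middle of the cover. I'll lower it and push in steps.

```bash
python3 -m creep '[[[0.4,0.1,0,0,0,0,0],[0.4,0.07,0,0,0,0,0],[0.3,0,0,0,0,0,0],[0.2,0,0,0,0,0,0],[0,0,0,0,0,0,0]]]' ; python3 -m creep '[[[0,0,-0.2,0,0,0,0],[0,0,-0.2,0,0,0,0],[0,0,-0.2,0,0,0,0],[0,0,-0.2,0,0,0,0],[0,0,0,0,0,0,0]]]' ; python3 -c "
from h import *
rep(0,132,96)"
```

```text
time: 3.53
tool_pos: [538.9, 2.2, 98.5]
orientation: [0.516, 0.482, 0.517, -0.483]
wrist_force: [0.0, -0.5, 0.6]
width: 42.4
time: 3.95
tool_pos: [538.3, 27.2, 100.3]
orientation: [0.517, 0.483, 0.517, -0.482]
wrist_force: [0.4, 0.2, 0.5]
width: 43.2
t 3.95 box pos [  3.4 -32.5 100.3] w 43.2 F [0.4 0.2 0.5]
tool x,y,z in box: [[0.001, 0.0, -1.0], [1.0, 0.001, 0.001], [0.001, -1.0, -0.0]]
shift units [ 0.15 -0.11 -5.48]
```

```bash
python3 -c "
from h import *
for n in ('scene',): cv2.imwrite(f'pics/{n}2.png',ctrl.get_image(n)[:,:,::-1])
cv2.imwrite('pics/c2.png',cv2.resize(cv2.imread('pics/scene2.png')[140:280,240:420],None,fx=4,fy=4,interpolation=2))"
```

```text
(no output)
```

View pics/c2.png

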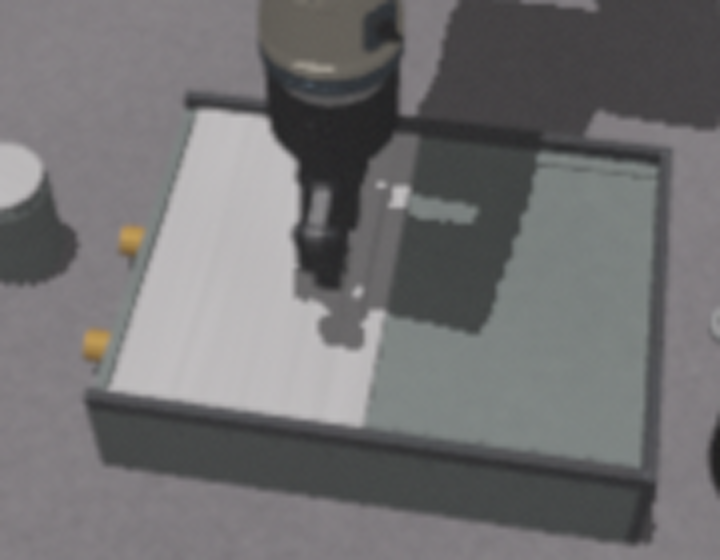

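```bash
python3 -c "
from h import *
print([w2box(p).round(1) for p in ray('scene',[(330.5,246),(267.5,237.5),(335.5,219)],75)])
print([w2box(p).round(1) for p in ray('scene',[(324,211)],90)])
rep()"
```

```text
[array([117.4,   3.1,  75. ]), array([ 119.7, -152.8,   75. ]), array([37.4,  2.5, 75. ])]
[array([ 28.3, -28.6,  90. ])]
t 4.0 box pos [  3.4 -32.9 100.3] w 43.0 F [0.2 0.2 0.2]
tool x,y,z in box: [[0.001, 0.0, -1.0], [1.0, 0.001, 0.001], [0.001, -1.0, -0.0]]
```

The cover has moved about 8 mm, its edge now at y≈+3, so the push is engaged. Continuing.

```bash
python3 -m creep '[[[0.15,-0.1,-0.3,0,0,0,0],[0,0,-0.4,0,0,0,0],[0,0,-0.4,0,0,0,0],[0,0,-0.4,0,0,0,0],[0,0,-0.4,0,0,0,0]]]' ; python3 -m creep '[[[0,0,-0.4,0,0,0,0],[0,0,-0.4,0,0,0,0],[0,0,-0.4,0,0,0,0],[0,0,-0.3,0,0,0,0],[0,0,-0.3,0,0,0,0]]]' ; python3 -m creep '[[[0,0,-0.3,0,0,0,0],[0,0,-0.3,0,0,0,0],[0,0,-0.2,0,0,0,0],[0,0,-0.2,0,0,0,0],[0,0,0,0,0,0,0]]]' ;python3 -c "
from h import *
rep(0,132,96)"
```

```text
time: 4.42
tool_pos: [531.3, 83.4, 95.6]
orientation: [0.517, 0.483, 0.516, -0.483]
wrist_force: [0.1, -3.3, 2.0]
width: 42.8
time: 4.83
tool_pos: [527.6, 137.6, 95.6]
orientation: [0.517, 0.483, 0.517, -0.483]
wrist_force: [0.5, -5.4, 2.6]
width: 42.7
time: 5.25
tool_pos: [525.6, 167.7, 95.4]
orientation: [0.516, 0.483, 0.517, -0.483]
wrist_force: [-0.2, -0.4, -1.0]
width: 42.7
t 5.25 box pos [  0.2 108.6  95.4] w 42.7 F [-0.2 -0.4 -1. ]
tool x,y,z in box: [[0.0, 0.001, -1.0], [1.0, -0.0, 0.0], [-0.0, -1.0, -0.001]]
shift units [-0.02 -0.01 -0.78]
```

Creep up to the stop, watching the force.

```bash
python3 -m creep '[[[0,0,-0.15,0,0,0,0],[0,0,-0.15,0,0,0,0],[0,0,-0.15,0,0,0,0],[0,0,-0.1,0,0,0,0],[0,0,0,0,0,0,0]]]' ; python3 -m creep '[[[0,0,-0.08,0,0,0,0],[0,0,-0.08,0,0,0,0],[0,0,-0.05,0,0,0,0],[0,0,0,0,0,0,0]]]' ;python3 -c "
from h import *
rep(0,132,96)"
```

```text
time: 5.67
tool_pos: [524.5, 183.6, 95.4]
orientation: [0.516, 0.483, 0.517, -0.483]
wrist_force: [0.5, 0.9, -0.1]
width: 42.8
time: 6.0
tool_pos: [524.0, 189.5, 95.4]
orientation: [0.516, 0.483, 0.517, -0.483]
wrist_force: [-0.4, -1.6, -0.5]
width: 43.0
t 6.0 box pos [  0.2 130.4  95.4] w 43.0 F [-0.4 -1.6 -0.5]
tool x,y,z in box: [[-0.0, 0.0, -1.0], [1.0, -0.0, -0.0], [-0.0, -1.0, -0.0]]
shift units [-0.02 -0.01 -0.05]
```

```bash
python3 -m creep '[[[0,0,-0.06,0,0,0,0],[0,0,-0.06,0,0,0,0],[0,0,0,0,0,0,0]]]' ; python3 -m creep '[[[0,0,-0.06,0,0,0,0],[0,0,-0.06,0,0,0,0],[0,0,0,0,0,0,0]]]' ;python3 -c "
from h import *
rep(0,132,96)
cv2.imwrite('pics/scene3.png',ctrl.get_image('scene')[:,:,::-1])"
```

```text
time: 6.25
tool_pos: [523.9, 193.0, 95.4]
orientation: [0.517, 0.483, 0.517, -0.483]
wrist_force: [-0.7, -1.1, -1.7]
width: 42.4
time: 6.5
tool_pos: [523.8, 193.5, 95.6]
orientation: [0.518, 0.481, 0.516, -0.484]
wrist_force: [2.9, -20.8, 3.3]
width: 42.4
t 6.5 box pos [  0.2 134.4  95.6] w 42.4 F [  2.9 -20.8   3.3]
tool x,y,z in box: [[-0.001, -0.005, -1.0], [1.0, 0.002, -0.001], [0.002, -1.0, 0.005]]
shift units [-0.01 -0.01  0.08]
```

Stop reached, with a 21 N reaction at y=134. I'll back off, rise, close the fingers and look.

```bash
python3 -m creep '[[[0,0,0.4,0,0,0,0],[0,0,0.6,0,0,0,0],[-1,0,0,0,0,0,0],[-1,0,0,0,0,0,1],[-1,0,0,0,0,0,1]]]' ; python3 -m creep '[[[-1,0,0,0,0,0,1],[-1,0,0,0,0,0,1],[0,-1,0,0,0,0,1],[0,-1,0,0,0,0,1],[0,0,0,0,0,0,1]]]' ;python3 -c "
from h import *
rep()
for n in ('scene','top'): cv2.imwrite(f'pics/{n}4.png',ctrl.get_image(n)[:,:,::-1])
cv2.imwrite('pics/c4.png',np.hstack([cv2.resize(cv2.imread('pics/scene4.png')[150:280,240:420],None,fx=2.2,fy=2.2,interpolation=2),cv2.resize(cv2.imread('pics/top4.png')[145:285,230:410],None,fx=2.2,fy=2.2,interpolation=2)[:286]]))"
```

```text
time: 6.97
tool_pos: [525.4, 166.2, 186.2]
orientation: [0.516, 0.483, 0.517, -0.483]
wrist_force: [1.1, -0.5, -0.7]
width: 19.5
time: 7.38
tool_pos: [461.0, 161.9, 245.4]
orientation: [0.516, 0.482, 0.518, -0.484]
wrist_force: [-0.3, 0.6, -1.1]
width: -0.2
t 7.38 box pos [-64.6 107.1 245.4] w -0.2 F [-0.3  0.6 -1.1]
tool x,y,z in box: [[-0.004, 0.0, -1.0], [1.0, -0.0, -0.004], [-0.0, -1.0, -0.0]]
```

View pics/c4.png

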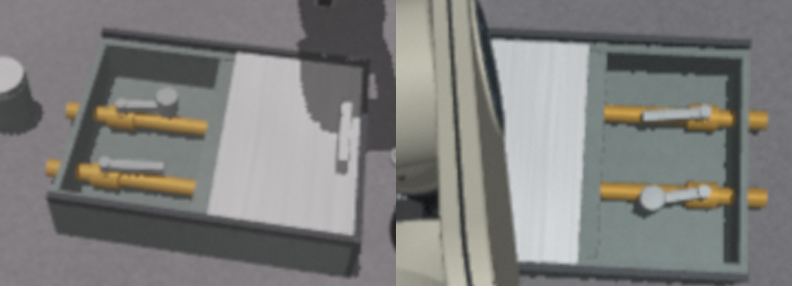

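The cover is at the stop, and both levers show. The knob is on the lever at the -x place: scene ≈(316,194), top ≈(346,235). The plain lever is at +x.

```bash
python3 -c "
from h import *
f=lambda n,uv,z:print(n,uv,w2box(ray(n,[uv],z)[0]).round(1))
f('scene',(315.9,194.1),64);f('top',(346.4,235),64)
f('scene',(295,197),50);f('top',(370,231.8),50)
f('scene',(287,224),50);f('top',(370,196),50);f('scene',(313,225.5),50);f('top',(344,198),50)
f('scene',(347,174),75);f('scene',(335,247),75)
im=cv2.imread('pics/scene4.png');print(pix('scene',[box2w(x,y,75) for x,y in((120,10),(120,168),(-120,10),(-120,168))]).round(1))
rep(-20,-60,240)"
```

```text
scene (315.9, 194.1) [-42.8 -64.2  64. ]
top (346.4, 235) [-47.2 -66.3  64. ]
scene (295, 197) [ -34.2 -121.6   50. ]
top (370, 231.8) [ -34.6 -123.6   50. ]
scene (287, 224) [  56.7 -121.7   50. ]
top (370, 196) [  54.1 -121.5   50. ]
scene (313, 225.5) [ 50.  -54.2  50. ]
top (344, 198) [ 45.8 -57.8  50. ]
scene (347, 174) [-119.5    9.8   75. ]
scene (335, 247) [118.3  14.2  75. ]
[[333.1 247.4]
 [399.8 257.3]
 [347.1 173.9]
 [404.2 180.9]]
t 7.48 box pos [-60.3 107.6 245.9] w 0.0 F [ 0.8 -0.4  0.2]
tool x,y,z in box: [[0.001, 0.001, -1.0], [1.0, 0.0, 0.001], [0.0, -1.0, -0.001]]
shift units [0.19 1.34 5.59]
```

Knob lever measurements:
- Pivot at about (-35,-123), which matches one of the two stated places.
- Knob at about (-45.5,-65.5). The radius is 58.4 against the given 58, and the angle is about 0.18.

Next I'll go to (-5,-52) and descend on the knob's +x side.

```bash
python3 -m creep '[[[0,0.37,1,0,0,0,1],[0,0.37,1,0,0,0,1],[0,0.37,1,0,0,0,1],[0,0.37,1,0,0,0,1],[0,0.37,1,0,0,0,1]]]' >/dev/null; python3 -m creep '[[[0,0,0.3,0,0,0,1],[1,0,0,0,0,0,1],[1,0,0,0,0,0,1],[1,0,0,0,0,0,1],[0,0,0,0,0,0,1]]]';python3 -c "
from h import *
rep(-5,-52.5,58)"
```

```text
time: 8.32
tool_pos: [529.1, 7.6, 150.5]
orientation: [0.514, 0.481, 0.519, -0.485]
wrist_force: [-1.7, 0.4, -0.2]
width: 0.1
t 8.32 box pos [ -7.1 -51.5 150.5] w 0.1 F [-1.7  0.4 -0.2]
tool x,y,z in box: [[-0.009, 0.001, -1.0], [1.0, -0.001, -0.009], [-0.001, -1.0, -0.001]]
shift units [3.08 0.1  0.04]
```

```bash
python3 -m creep '[[[0.8,0.05,0,0,0,0,1],[0.8,0,0,0,0,0,1],[0.4,0,0,0,0,0,1],[0,0,0,0,0,0,1]]]';python3 -c "
from h import *
rep(-5,-52.5,58)
cv2.imwrite('pics/scene5.png',ctrl.get_image('scene')[:,:,::-1])
cv2.imwrite('pics/c5.png',cv2.resize(cv2.imread('pics/scene5.png')[140:280,240:420],None,fx=4,fy=4,interpolation=2))"
```

```text
time: 8.65
tool_pos: [532.6, 7.8, 94.0]
orientation: [0.516, 0.482, 0.518, -0.484]
wrist_force: [-0.7, 0.6, -1.2]
width: -0.1
t 8.65 box pos [ -3.6 -51.4  94. ] w -0.1 F [-0.7  0.6 -1.2]
tool x,y,z in box: [[-0.003, 0.0, -1.0], [1.0, -0.0, -0.003], [-0.0, -1.0, -0.0]]
shift units [ 1.2  -0.04  0.04]
```

View pics/c5.png

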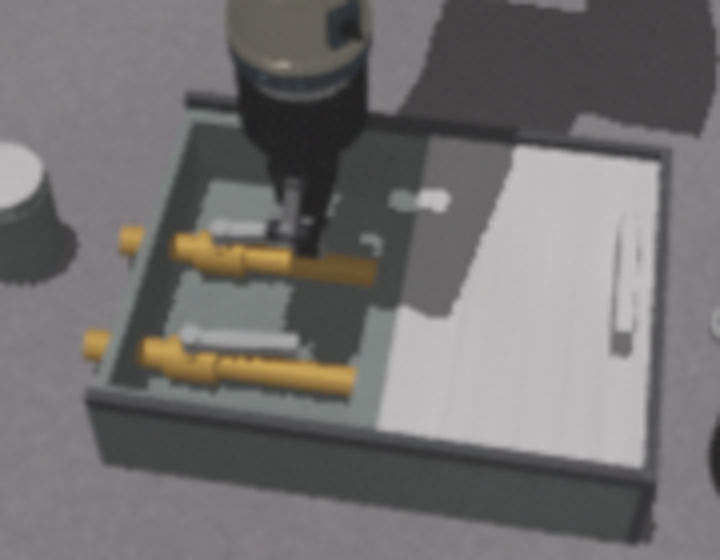

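```bash
python3 -m creep '[[[0.6,0,0,0,0,0,1],[0.6,0,0,0,0,0,1],[0,0,0,0,0,0,1],[0,0,0,0,0,0,1]]]';python3 -m creep '[[[0,-0.23,0.02,0,0,0,1],[0,-0.23,0.02,0,0,0,1],[0,-0.31,0.03,0,0,0,1],[0,-0.31,0.03,0,0,0,1],[0,0,0,0,0,0,1]]]';python3 -c "
from h import *
rep(-52.3,-61.6,58)"
```

```text
time: 9.03
tool_pos: [533.8, 7.7, 60.4]
orientation: [0.517, 0.483, 0.517, -0.483]
wrist_force: [-0.5, -0.6, 0.0]
width: 0.1
time: 9.45
tool_pos: [499.2, 2.2, 60.0]
orientation: [0.516, 0.483, 0.517, -0.483]
wrist_force: [-0.0, 0.7, 0.2]
width: 0.1
t 9.45 box pos [-37.3 -54.8  60. ] w 0.1 F [-0.   0.7  0.2]
tool x,y,z in box: [[-0.001, 0.0, -1.0], [1.0, -0.0, -0.001], [-0.0, -1.0, -0.0]]
shift units [ 0.07 -0.5   0.23]
```

```bash
python3 -m creep '[[[0.1,-0.25,0.12,0,0,0,1],[0,-0.25,0.12,0,0,0,1]]]';python3 -c "
from h import *
rep(-52.3,-61.6,58)
cv2.imwrite('pics/scene6.png',ctrl.get_image('scene')[:,:,::-1])
cv2.imwrite('pics/c6.png',cv2.resize(cv2.imread('pics/scene6.png')[160:240,270:360],None,fx=6,fy=6,interpolation=2))"
```

```text
time: 9.62
tool_pos: [486.9, -5.8, 56.5]
orientation: [0.517, 0.483, 0.516, -0.482]
wrist_force: [2.1, 1.4, 0.0]
width: 0.0
t 9.62 box pos [-50.1 -62.   56.5] w 0.0 F [2.1 1.4 0. ]
tool x,y,z in box: [[0.001, 0.0, -1.0], [1.0, -0.0, 0.001], [-0.0, -1.0, -0.0]]
shift units [-0.05 -0.07 -0.01]
```

View pics/c6.png

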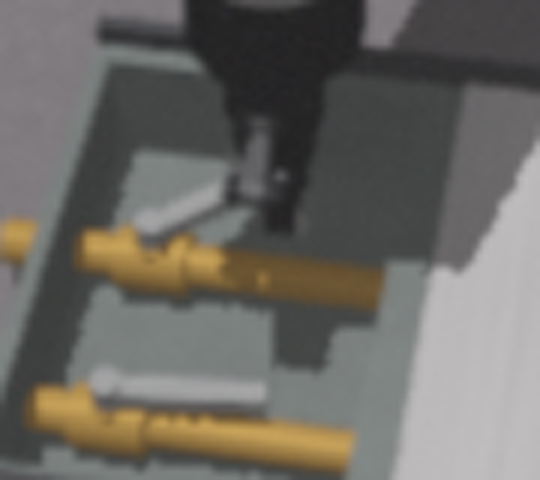

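The lever is turning, now visibly at about 0.7 rad, with 2–3 N contact. Continuing the arc.

```bash
python3 -m creep '[[[0,-0.25,0.19,0,0,0,1],[0,-0.24,0.19,0,0,0,1],[0,-0.14,0.2,0,0,0,1],[0,-0.14,0.2,0,0,0,1],[0,0,0,0,0,0,1]]]'; python3 -m creep '[[[0,-0.07,0.15,0,0,0,1],[0,-0.05,0.15,0,0,0,1],[0,-0.03,0.1,0,0,0,1],[0,0,0,0,0,0,1]]]';python3 -c "
from h import *
rep(-78.5,-98,57)"
```

```text
time: 10.08
tool_pos: [464.2, -31.8, 56.3]
orientation: [0.516, 0.483, 0.517, -0.483]
wrist_force: [0.1, -0.2, -0.5]
width: 0.4
time: 10.42
tool_pos: [461.4, -43.5, 56.4]
orientation: [0.516, 0.483, 0.517, -0.483]
wrist_force: [0.9, 0.2, 1.0]
width: 0.1
t 10.42 box pos [-78.1 -97.8  56.4] w 0.1 F [0.9 0.2 1. ]
tool x,y,z in box: [[-0.001, -0.0, -1.0], [1.0, -0.001, -0.001], [-0.001, -1.0, 0.0]]
shift units [-0.02 -0.01  0.01]
```

Now press on in small steps until the lever meets its stop.

```bash
for i in 1; do python3 -m creep '[[[0,0,0.06,0,0,0,1],[0,0,0.06,0,0,0,1],[0,0,0,0,0,0,1]]]' | grep -E 'pos|wrist'; python3 -m creep '[[[0,0,0.05,0,0,0,1],[0,0,0,0,0,0,1]]]'| grep -E 'pos|wrist'; python3 -m creep '[[[0,0,0.05,0,0,0,1],[0,0,0,0,0,0,1]]]'| grep -E 'pos|wrist'; done; python3 -c "
from h import *
rep()"
```

```text
tool_pos: [461.7, -45.9, 56.4]
wrist_force: [-0.1, 8.4, 0.8]
tool_pos: [461.6, -46.4, 56.4]
wrist_force: [-0.0, 16.5, 1.2]
tool_pos: [461.6, -46.8, 56.4]
wrist_force: [1.2, 27.5, 3.3]
t 11.0 box pos [ -78.1 -101.2   56.4] w -0.1 F [ 1.2 27.5  3.3]
tool x,y,z in box: [[-0.001, 0.004, -1.0], [1.0, -0.002, -0.001], [-0.002, -1.0, -0.004]]
```

The reaction rises stiffly to 27 N, so the lever is on its stop. I'll back away, rise and check.

```bash
python3 -m creep '[[[0,0,-0.3,0,0,0,1],[0,0.1,-0.4,0,0,0,1],[-0.8,0,0,0,0,0,1],[-1,0,0,0,0,0,1],[-1,0,0,0,0,0,1]]]'>/dev/null; python3 -m creep '[[[-1,0,0,0,0,0,1],[-1,0,0,0,0,0,1],[-1,0,-1,0,0,0,1],[0,-0.6,-1,0,0,0,1],[0,-0.6,-1,0,0,0,1]]]'>/dev/null;python3 -m creep '[[[0,-0.6,-1,0,0,0,1],[0,-0.3,-1,0,0,0,1],[0,0,-1,0,0,0,1],[0,0,-1,0,0,0,1],[0,0,0,0,0,0,1]]]';python3 -c "
from h import *
for n in ('scene','top'): cv2.imwrite(f'pics/{n}7.png',ctrl.get_image(n)[:,:,::-1])
cv2.imwrite('pics/c7.png',np.hstack([cv2.resize(cv2.imread('pics/scene7.png')[150:280,220:420],None,fx=2.2,fy=2.2,interpolation=2),cv2.resize(cv2.imread('pics/top7.png')[145:275,260:410],None,fx=2.2,fy=2.2,interpolation=2)]))"
```

```text
time: 12.25
tool_pos: [386.9, 180.1, 230.5]
orientation: [0.518, 0.483, 0.517, -0.481]
wrist_force: [0.8, -0.2, -0.6]
width: 0.2
```

View pics/c7.png

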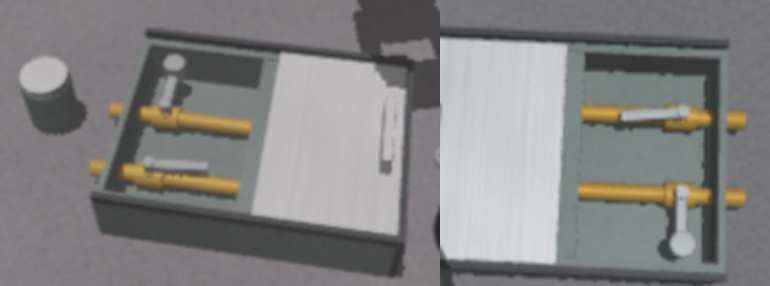

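The lever now lies across its pipe, with the knob at top crop (682,243). I'll check the angle and the cover's squareness numerically.

```bash
python3 -c "
from h import *
f=lambda n,uv,z:w2box(ray(n,[uv],z)[0]).round(1)
k=f('top',(260+242/2.2,145+243/2.2),64);p=f('top',(260+243/2.2,145+190/2.2),52);print(k,p)
k2=f('scene',(220+174/2.2,150+63/2.2),64);print(k2)
x0,x1=250,330
im=cv2.imread('pics/top7.png'); m=(im.min(2)>150).astype(np.uint8)
for r in range(172,262,15):
    c=np.where(m[r,295:335])[0]; c=c.max()+295; print(r,c,f('top',(c+.5,r),75))
im=cv2.imread('pics/scene7.png').min(2)
for r in range(195,245,8):
    c=np.where(im[r,325:420]>150)[0]+325; print(r,f('scene',(c.min()-.5,r),75),f('scene',(c.max()+.5,r),75))
a,b=cv2.imread('pics/top4.png'),cv2.imread('pics/top7.png'); print('plain diff',cv2.absdiff(a,b)[188:205,335:385].mean(),'tin',cv2.absdiff(cv2.imread('pics/top0.png'),b)[215:248,420:455].mean())
"
```

```text
[ -92.5 -123.2   64. ] [ -33.8 -124.4   52. ]
[ -89.9 -121.6   64. ]
172 317 [101.2  10.   75. ]
187 316 [63.5 10.4 75. ]
202 315 [26.6 10.8 75. ]
217 314 [-9.8 11.2 75. ]
232 314 [-45.4   9.2  75. ]
247 313 [-80.5   9.6  75. ]
195 [-42.8   8.5  75. ] [-69.7 168.2  75. ]
203 [-15.8   9.8  75. ] [-42.2 166.8  75. ]
211 [10.8  8.6 75. ] [-16.1 168.   75. ]
219 [36.1  9.9 75. ] [  9.1 169.2  75. ]
227 [60.5 11.2 75. ] [ 33.9 167.8  75. ]
235 [84.6 10.  75. ] [ 57.5 168.9  75. ]
243 [107.5  11.3  75. ] [ 80.7 167.7  75. ]
plain diff 2.7262745098039214 tin 0.827994227994228
```

The cover edges measure y≈10 and 168, which is the stop, and the cover is square. The lever angle is about 1.55–1.59, and the plain lever and tin are unchanged. The arm is clear, so I'm handing in.

```bash
python3 -c "
from station import ctrl
print(ctrl.state()['time'],ctrl.hand_in())"
```

```text
the job is handed in; nothing more can be done
12.35 None
```

The air to the drill-press bench is shut off: the cover is at its stop and the knob lever is fully shut. The job was handed in at 12.35 s.

**What I did:** I pushed the cover by its handle, using the half-open fingers, until the stop pushed back with about 21 N. I then closed the fingers and swung the knob lever, which was the one at x = -35 mm, round until its stop pushed back with about 27 N. Afterwards I backed the arm off and raised it clear.

**Last checks:**
- **Cover:** its edges measure y ≈ 10 and 168 mm, so it is on the stop, and it sits square in the guides.
- **Knob lever:** the knob is at about (-92, -123) mm and the pivot at about (-34, -124) mm, so the lever lies square across its pipe to within measuring error.
- **Plain lever and tin:** image differences show no change.
- **Lining roll and wrench:** I did not check these numerically, but the arm passed only above that end of the box.
- **Robot:** the wrist force was about zero, with the tool at z ≈ 230 mm.

No check failed. The two cameras disagreed by 2 to 4 mm on some points, which is about what the calibration allows.

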